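# Roll the sample tube onto the scan line

## Robot

A 6-joint arm with a two-finger parallel gripper is mounted at the origin on a cart in front of the work surface, level with it; the furniture and walls round the work are solid. World frame = base frame: x ahead of the robot, y to its left, z up, the work surface at z = 0. Lengths are in m, angles in degrees, forces in N, time in s.
With the tool pointing down it reaches from about 0.425 to 1.125 m from the base axis. Payload 14.9 kg.
Tool frame: the origin (TCP) lies between the finger pads; the fingertips stand 8 mm ahead of it and the grasp point (between the pads) lies 11 mm behind it; x points along the fingers, y is the direction in which the jaws open and shut, and the axes are right-handed (so a half turn about x gives the same grasp; the last joint's range is limited). The gripper opens to 91 mm and grips with 3 to 60 N. Pads are 32 mm wide; open, the fingers measure 118 mm over their backs; the gripper's body (76 mm by 178 mm) begins 60 mm behind the grasp point.
Start: joints at [-68.772, 21.709, 99.362, -0, 58.929, -1.908], TCP at [0.275, -0.644, 0.222] pointing down, gripper open.
Joint ranges: [-158.91, 158.91], [-42.39, 125.64], [0.06, 152.35], [-60.88, 240.88], [17.5, 164.5], [-176.32, 176.32]. Speed limits (degrees/s): [108.29, 108.29, 136.94, 180, 180, 180].

## Interface

Orientations are given as a 3x3 rotation matrix whose columns are the frame's x, y, z axes.
In Python, from workcell import bot gives the robot as it stands.
- The arm moves only by the tool step_arm, never from a script. Its argument "rows" is one flat list of numbers, 7 for each row, row after row: the shift along the world's x, y, z in cm, then the turn, a rotation vector about the world's x, y, z in degrees, then the closure in counts, from 0 (fully open) to 255 (shut). A call has 1 to 12 rows; each row is the pose to reach, as a shift and turn from the pose commanded when the call began; what a row does not reach only later rows make up. A row lasts 1/12 s, in which the tool goes at most 41.7 mm and 7.16 degrees, less where a joint would pass 70% of its speed; a pose out of reach is approached as far as the arm can. A call with a gripper value outside its range is refused whole. The fingers move at their own pace and stop on an object; "newtons" is the grip in N (left out, the last holds). Time passes only in rows, so rows that repeat a pose let the fingers close. It gives the time, the measured TCP pose, the force and the opening at its end, in the units of the state.
- bot.observe(): the state, without advancing time (a new reading comes with each control period).
- bot.read_camera(name): name is "side" or "top" or "wrist"; returns a dict with "img" (420x560x3 uint8, red, green, blue), "fx", "fy", "cx", "cy" (pixels), "cam_to_world" (4x4, takes a point from camera to world coordinates). Camera axes: x right, y up, looking along -z (the intrinsics and any distortion apply to the point x, -y, -z); pixel columns grow to the right and rows downward; lengths in m; the calibration is good to about 2 mm. A picture is of the moment at which its call begins. There is no depth.
- bot.job_done(): hands the job in, once; it reports no verdict.
Trained networks look in the newest picture that a camera, given by its name, has taken for a name from the list of things; names that differ only in an ending like _2 or _b are one class to them, and where a whole thing is asked for, a point or a joint stands for the part that bears it (a point fixed in the world has none). Each returns a list of dicts, best first, with "conf" (0 to 1); they miss things now and then, are a little off and sometimes report something else, mostly with a low value. They report only what shows in the picture. A call takes as long as a camera call.
- bot.search_frame(camera, query): "bbox" ([centre column, centre row, width, height] in pixels, round what is visible of it).
The state is a dict: "clock": time; "joint_pos": joint angles; "joint_vel": joint speeds; "joint_efforts": joint torques, N m; "position": TCP position; "orientation": TCP orientation; "wrist_force": force on the tool from outside, world axes, zero at the start; "wrist_torque": the same for the moment, N m; "gripper_width": finger opening in m.
Only numpy, scipy, OpenCV 4.12 (cv2) and the standard library are available. Lean on these libraries where they do the work, as an engineer would, in place of code of your own. Each camera call takes 0.05 s, during which the arm holds its last target.

## Task

Two capped sample tubes lie on the black mat of the low white line reader. With a fingertip on top of the blue-capped tube, push sideways (in short strokes if need be) to roll it along the mat, without lifting it or pressing hard, until it rests with the yellow line running under its middle along its whole length; then let go of it and press the green button fully down to start the scan, and move clear. Leave the red-capped tube and everything else where they are, and pick nothing up.

Things in the scene. Friction and masses are not known exactly. Their poses are not given: they have to be found in the camera images.
- reader: The line reader, a fixed low white slab, 170 mm (its x) x 220 mm (its y) x 20 mm, black rubber mat on its rear part; origin at the centre of its underside. Its position and yaw vary.
- line_mid (a point): Middle of the yellow scan line, on the mat's level upper surface, 20 mm above the table. x along the line (4 mm wide, 108 mm long), away from the robot; y to the left across the line, the way the tubes roll; z up. The mat reaches 56 mm either way along x and 103 mm along y. Lies 22 mm ahead (x) of the reader's centre.
- blue_tube_mid (a point): Centre of the blue-capped tube, on its axis, 15 mm above the mat. x along the tube towards the cap (away from the robot); the tube turns about x as it rolls; z points up at the start, through the grey index stripe on its side. Lies 50 to 65 mm left or right of the line at the start, the red-capped tube on the other side.
- blue_tube_cap (a point): Point on the tube's axis at the outer face of the blue cap, 44.5 mm from the tube's centre.
- blue_tube_foot (a point): Point on the tube's axis near its rounded foot, 44.5 mm from the tube's centre.
- blue_tube: The blue-capped tube: loose, rigid, white, 30 mm in diameter throughout, 95 mm long, about 50 g, rounded foot, nearly parallel to the line. Origin and axes as blue_tube_mid. It rolls without slipping; the soft mat resists rolling a little, so it stays where it is left. A fingertip moving over its top travels twice as far as the tube.
- red_tube_mid (a point): Centre of the red-capped tube, on its axis: the same size and build as the blue-capped one, lying on the mat on the other side of the line. To be left alone.
- scan_button_top (a point): Middle of the top of the green push button (22 mm wide), pressed straight down. On the reader's front left corner, 84 mm nearer the robot than the line's middle and 75 mm left of it, top 21 mm above the mat; round black housing 38 mm wide, 11 mm above the mat.
- scan_button (a joint): Travel of the green button, m: 0 up, 0.006 fully down. Spring: 1.5 N to start, 5 N fully down; comes back up when released.
- beaker: small clear beaker, 45 mm wide, 59 mm tall; origin at the centre of its underside; a bystander
- cryo_vial_0: blue-capped small vial standing upright, 13 mm wide, 45 mm tall; origin at the centre of its underside; a bystander
- objective_case: black round screw case, 44 mm wide, 62 mm tall; origin at the centre of its underside; a bystander
- film_roll_box: orange carton, 62 x 125 x 62 mm; origin at the centre of its underside; a bystander
- tally_counter: grey round hand counter, 46 mm wide, 21 mm tall; origin at the centre of its underside; a bystander

How it is judged (in metres and radians):
On the way, in this order (a step that is already met when the one before it is completed fails the run):
1. a fingertip touches the top of the blue-capped tube (contact force between the fingers and blue_tube above 0.2 N and z of the grasp point in the frame of line_mid above 0.038 m), for 0.1 s.
2. the blue-capped tube has rolled (not slid): its index stripe has turned by more than a fifth of a turn (angle between blue_tube_mid's own z axis and vertical above 1.3 rad), for 0.05 s.
3. the blue-capped tube rests untouched on the line (y of blue_tube_cap in the frame of line_mid between -0.008 and 0.008 m and y of blue_tube_foot in the frame of line_mid between -0.008 and 0.008 m and z of blue_tube_mid in the frame of line_mid between 0.011 and 0.019 m and x of blue_tube_mid in the frame of line_mid between -0.03 and 0.03 m and linear speed of blue_tube below 0.01 m/s and contact force between the fingers and blue_tube below 0.05 N), for 0.3 s.
4. the green button is pressed fully down while the tube lies on the line (y of blue_tube_cap in the frame of line_mid between -0.008 and 0.008 m and y of blue_tube_foot in the frame of line_mid between -0.008 and 0.008 m and z of blue_tube_mid in the frame of line_mid between 0.011 and 0.019 m and x of blue_tube_mid in the frame of line_mid between -0.03 and 0.03 m and value of joint scan_button above 0.0045 m), for 0.1 s.
At the end, for the whole second after the job is handed in: The blue-capped tube lies at rest on the mat with both ends of its axis within 8 mm of the line sideways, its centre within 30 mm of the line's middle along the line; the button is up again (less than 2 mm down); the red-capped tube is within 15 mm of its start (y of blue_tube_cap in the frame of line_mid between -0.008 and 0.008 m and y of blue_tube_foot in the frame of line_mid between -0.008 and 0.008 m and z of blue_tube_mid in the frame of line_mid between 0.011 and 0.019 m and x of blue_tube_mid in the frame of line_mid between -0.03 and 0.03 m and linear speed of blue_tube below 0.01 m/s and value of joint scan_button below 0.002 m and distance of red_tube_mid from where it was at the start of the episode below 0.015 m); the robot touches nothing.
It fails at once if the blue-capped tube is lifted (centre more than 10 mm above its rolling height) or leaves the mat (z of blue_tube_mid in the frame of line_mid above 0.025 m or z of blue_tube_mid in the frame of line_mid below 0.005 m).
It fails at once if the fingers press the blue-capped tube with more than 40 N (contact force between the fingers and blue_tube above 40 N).
It fails at once if the red-capped tube is moved more than 15 mm (distance of red_tube_mid from where it was at the start of the episode above 0.015 m).
It fails at once if a bystander is moved more than 30 mm (distance of any of beaker, cryo_vial_0, objective_case, film_roll_box, tally_counter from where it was at the start of the episode above 0.03 m).
It also fails if it takes over 64 s, if anything falls off the work surface, if the arm or the gripper's body presses on something with over 40 N, if the wrist force passes 120 N, or if a joint passes its speed limit or range.

## Working session

There is one attempt and no reset: what is moved stays moved. The work goes in short steps, Python scripts to look and compute and a tool call to move; the robot and the scene stay as the last step left them, time stands still between calls to the robot, and variables do not carry over. Pictures are saved under pics/ and viewed, and the job is handed in when it is done.

Besides the shell and the picture viewer there is one more tool, called after "Emit:" by a JSON object that holds its "op" and its "data", one argument or row to a line. step_arm: Moves the arm, as the interface text tells. Its arguments: {"type":"object","properties":{"rows":{"type":"array"},"newtons":{"type":"number"}},"required":["rows"]}

```bash
mkdir -p pics; ls; python3 - <<'E'
from workcell import bot
import cv2,numpy as np
np.set_printoptions(precision=4,suppress=True)
print(bot.observe())
for n in ["side","top","wrist"]:
    c=bot.read_camera(n); cv2.imwrite(f"pics/{n}0.png",c["img"][:,:,::-1])
    print(n,c["fx"],c["fy"],c["cx"],c["cy"],[k for k in c]); print(c["cam_to_world"])
    for q in ["reader","blue_tube","red_tube_mid","scan_button"]:
        print(q,[(np.round(d["bbox"]),round(d["conf"],2)) for d in bot.search_frame(n,q)[:2]])
E
```

```text
pics
{'clock': 0.0, 'joint_pos': array([-68.7724,  21.7369,  99.3958,  -0.0006,  58.9273,  -1.9074]), 'joint_vel': array([-0.0733, -0.1135, -0.0292,  0.0134, -0.0291, -0.0239]), 'joint_efforts': array([  0.0014, -76.3719, -43.4365,   0.0651,   0.0424,  -0.0001]), 'position': array([ 0.2749, -0.6434,  0.2213]), 'orientation': array([[-0.0004,  0.3929, -0.9196],
       [ 0.001 , -0.9196, -0.3929],
       [-1.    , -0.001 , -0.    ]]), 'wrist_force': array([ 0.487 , -0.2687, -0.6626]), 'wrist_torque': array([-0.0066, -0.0053,  0.0435]), 'gripper_width': 0.09107071033654149}
side 499.03806855557195 499.03806855557195 266.9439090638559 214.1896608479299 ['img', 'fx', 'fy', 'cx', 'cy', 'cam_to_world']
[[ 0.9975 -0.0478  0.0529  0.5589]
 [ 0.0701  0.5204 -0.851  -1.1322]
 [ 0.0132  0.8526  0.5224  0.8216]
 [ 0.      0.      0.      1.    ]]
reader [(array([294., 229.,  75.,  57.]), 0.57), (array([299., 233.,  36.,  15.]), 0.36)]
blue_tube [(array([300., 231.,  34.,  10.]), 0.73)]
red_tube_mid [(array([308., 212.,  32.,  14.]), 0.84)]
scan_button []
top 449.74016780111856 449.74016780111856 281.7981357962975 212.84973897090933 ['img', 'fx', 'fy', 'cx', 'cy', 'cam_to_world']
[[ 0.0178  0.9877 -0.1556  0.2625]
 [-0.9997  0.0198  0.0108  0.1059]
 [ 0.0138  0.1554  0.9878  1.5663]
 [ 0.      0.      0.      1.    ]]
reader [(array([270., 197.,  71.,  64.]), 0.83), (array([291., 192.,  16.,  32.]), 0.37)]
blue_tube [(array([289., 195.,  12.,  30.]), 0.6)]
red_tube_mid [(array([257., 184.,  17.,  32.]), 0.52)]
scan_button [(array([405., 248.,  15.,  12.]), 0.34)]
wrist 320.9016683508767 320.9016683508767 278.4155130248542 212.61600250934816 ['img', 'fx', 'fy', 'cx', 'cy', 'cam_to_world']
[[ 0.3935  0.8891  0.2338  0.3409]
 [-0.9193  0.3803  0.1007 -0.6149]
 [ 0.0006 -0.2546  0.9671  0.3838]
 [ 0.      0.      0.      1.    ]]
reader []
blue_tube []
red_tube_mid []
scan_button []
```

```bash
python3 - <<'E'
import cv2
a=cv2.imread("pics/side0.png"); b=cv2.imread("pics/top0.png")
cv2.imwrite("pics/side0z.png",cv2.resize(a[160:300,200:400],None,fx=4,fy=4,interpolation=cv2.INTER_CUBIC))
cv2.imwrite("pics/top0z.png",cv2.resize(b[140:260,200:360],None,fx=5,fy=5,interpolation=cv2.INTER_CUBIC))
E
```

```text
(no output)
```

View pics/top0.png

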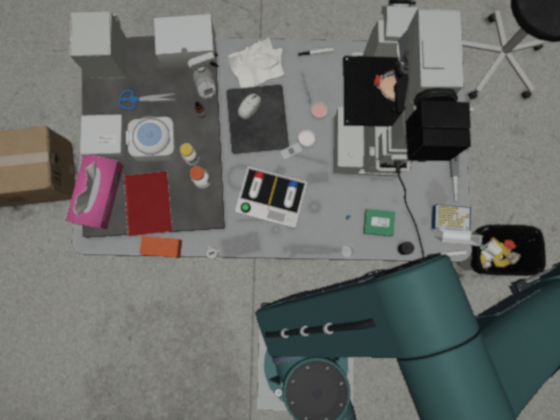

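View pics/side0.png

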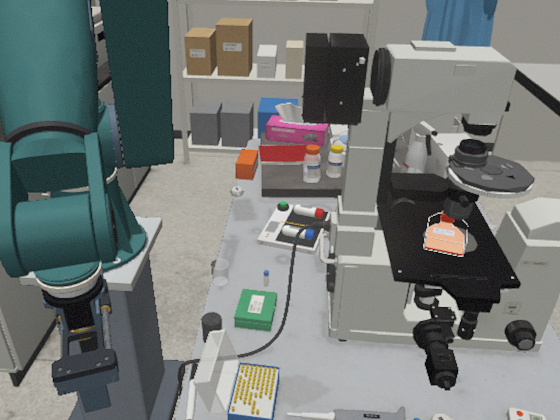

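```bash
sleep 0
```

```text
(no output)
```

View pics/top0z.png

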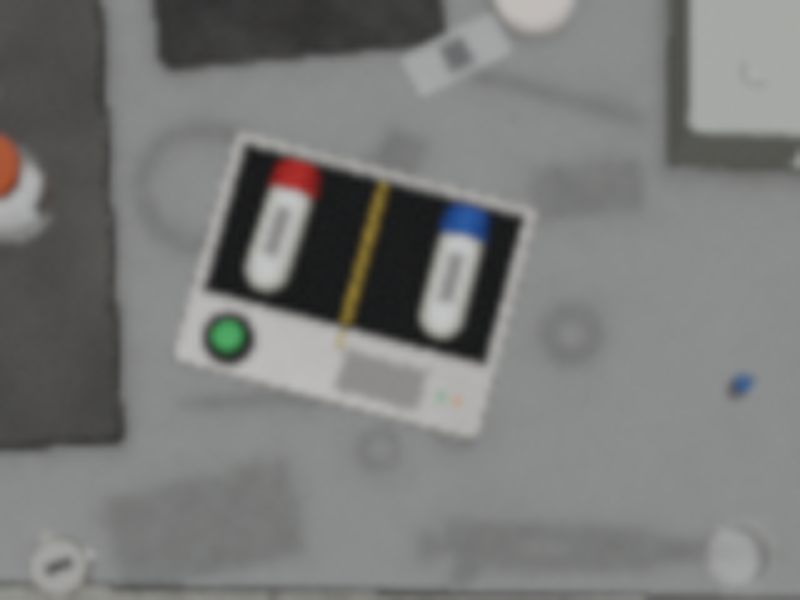

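View pics/side0z.png

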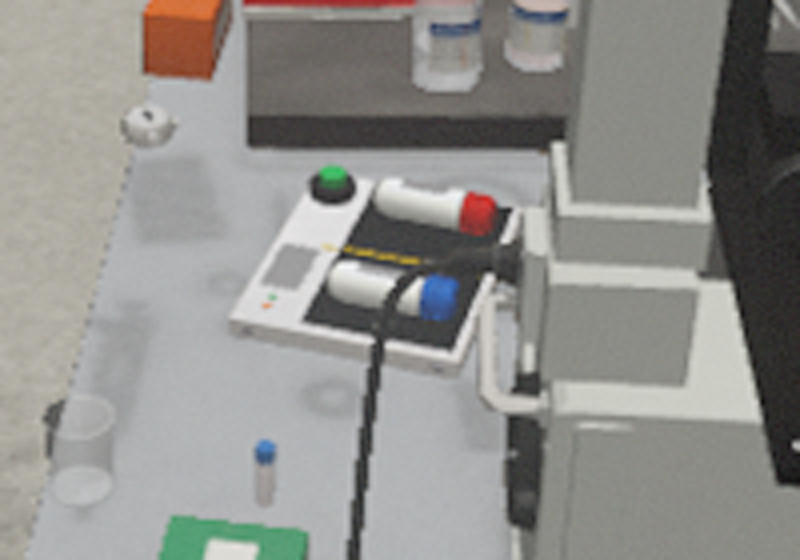

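The top picture shows the reader with its corners at about pixels (249,167), (307,183), (296,227) and (236,211). The blue tube is right of the line at about (291,194), the red tube is left at (256,186), and the button is at (246,207). The microscope base starts at about column 337.

```bash
cat > h.py <<'E'
from workcell import bot
import cv2,numpy as np
from scipy.optimize import least_squares
np.set_printoptions(precision=4,suppress=True)
def ray(c,u,v,z):
    T=c["cam_to_world"]; d=T[:3,:3]@np.array([(u-c["cx"])/c["fx"],-(v-c["cy"])/c["fy"],-1]); o=T[:3,3]
    return o+d*(z-o[2])/d[2]
def proj(c,P):
    T=c["cam_to_world"]; p=(np.atleast_2d(P)-T[:3,3])@T[:3,:3]
    return np.c_[c["cx"]+c["fx"]*p[:,0]/-p[:,2], c["cy"]-c["fy"]*p[:,1]/-p[:,2]]
E
python3 - <<'E'
from h import *
c=bot.read_camera("top")
z=lambda x,y:(200+x/5-.4,140+y/5-.4)
def R(n,x,y,h):
    p=ray(c,*z(x,y),h); print(n,p); return p
cs=[R("c",*q,.02) for q in [(243,135),(536,213),(480,437),(178,357)]]
print([np.linalg.norm(cs[i]-cs[(i+1)%4]) for i in range(4)], "centre",np.mean(cs,0))
e=(cs[0]+cs[1]-cs[2]-cs[3]); yaw=np.arctan2(e[1],e[0]); f=cs[0]+cs[3]-cs[1]-cs[2];print("yaw",np.degrees(yaw),np.degrees(np.arctan2(-f[0],f[1])))
a=R("line far",383,182,.02);b=R("line near",345,325,.02);print("mid",(a+b)/2,np.linalg.norm(a-b),np.degrees(np.arctan2(*(a-b)[1::-1])))
R("button",228,335,.041)
a=R("bcap",467,205,.035);b=R("bfoot",440,338,.035);print((a+b)/2,np.linalg.norm(a-b),np.degrees(np.arctan2(*(a-b)[1::-1])))
a=R("rcap",300,160,.035);b=R("rfoot",265,292,.035);print((a+b)/2,np.linalg.norm(a-b))
R("microscope left edge",670,100,.1)
E
```

```text
c [0.6692 0.2106 0.02  ]
c [0.6171 0.0028 0.02  ]
c [0.4574 0.0402 0.02  ]
c [0.5094 0.251  0.02  ]
[np.float64(0.21419220129561403), np.float64(0.16398533646687904), np.float64(0.21717772168874272), np.float64(0.1648483461368157)] centre [0.5633 0.1261 0.02  ]
yaw -13.696617700892775 -13.952285506731704
line far [0.6372 0.111  0.02  ]
line near [0.5343 0.1354 0.02  ]
mid [0.5858 0.1232 0.02  ] 0.10576023731234042 -13.387979746170883
button [0.522  0.2153 0.041 ]
bcap [0.6184 0.052  0.035 ]
bfoot [0.5239 0.0694 0.035 ]
[0.5711 0.0607 0.035 ] 0.0960453008847848 -10.403873718263045
rcap [0.6481 0.1692 0.035 ]
rfoot [0.5537 0.191  0.035 ]
[0.6009 0.1801 0.035 ] 0.09684840921987287
microscope left edge [ 0.6786 -0.0815  0.1   ]
```

Emit:
{"op": "step_arm", "data": {
  "rows": [0.5,1,3,0,0,2,255,1,3,6,0,0,4,255,2,6,9,0,0,7,255,3,9,10,0,0,9,255,4,12,10,0,0,11,255,5,15,10,0,0,13,255,6.5,18,10,0,0,16,255,8,21,10,0,0,18,255,9,24,10,0,0,20,255,11,28,10,0,0,23,255,13,31,10,0,0,25,255,14.6,34.5,10,0,0,26.6,255],
  "newtons": 10
}}

```text
clock: 1.8
position: [0.4219, -0.2972, 0.3223]
orientation: [[0.001, 0.764, -0.645], [-0.0, -0.645, -0.764], [-1.0, 0.001, -0.0]]
wrist_force: [0.3, -0.2, 0.6]
gripper_width: 0.0137
```

Emit:
{"op": "step_arm", "data": {
  "rows": [1,3,0,0,0,2,255,2,6,0,0,0,4,255,4,9,0,0,0,7,255,5,12,0,0,0,9,255,6,15,0,0,0,11,255,7.5,18,0,0,0,13,255,9,22,0,0,0,16,255,11,26,0,0,0,19,255,12.5,30,-3,0,0,22,255,14,33,-6,0,0,25,255,14.6,34.4,-9,0,0,26.5,255,14.6,34.4,-12,0,0,26.5,255]
}}

```text
clock: 2.8
position: [0.5688, 0.0483, 0.2016]
orientation: [[0.003, 0.972, -0.234], [0.0, -0.234, -0.972], [-1.0, 0.003, -0.001]]
wrist_force: [0.7, -0.7, -0.9]
gripper_width: 0.0003
```

```bash
python3 - <<'E'
from h import *
o=bot.observe();print(o["position"],o["wrist_force"],o["gripper_width"],o["orientation"])
for n in ["wrist","top","side"]:
    c=bot.read_camera(n); cv2.imwrite(f"pics/{n}1.png",c["img"][:,:,::-1])
    if n=="wrist":print(c["cam_to_world"])
E
```

```text
[0.5688 0.0483 0.2016] [ 0.6911 -0.7159 -0.8991] 0.0002732450522534079 [[ 0.003   0.9723 -0.2339]
 [ 0.0005 -0.2339 -0.9723]
 [-1.      0.0028 -0.0012]]
[[ 0.9724  0.2265  0.0561  0.5851]
 [-0.2333  0.9403  0.2477  0.1185]
 [ 0.0033 -0.2539  0.9672  0.3637]
 [ 0.      0.      0.      1.    ]]
```

View pics/wrist1.png

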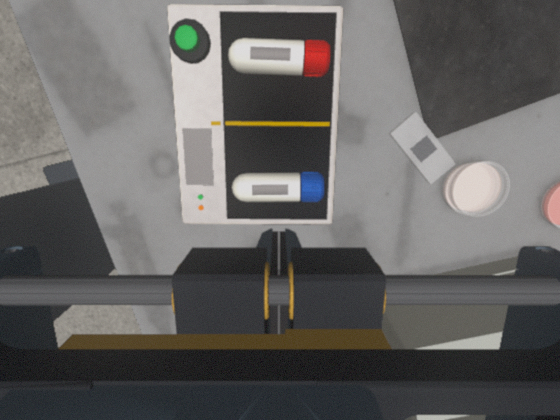

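View pics/side1.png

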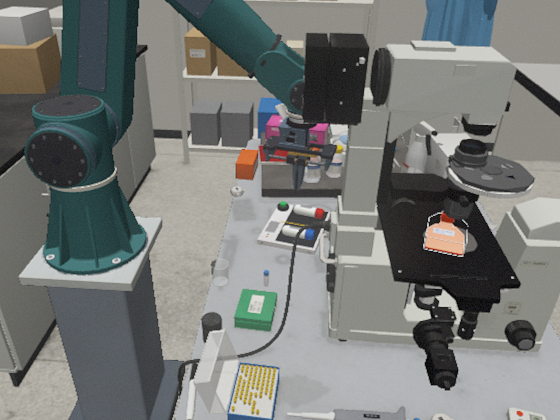

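The wrist view is clear: the yellow line runs (226,123)–(330,124), the blue tube axis (233,188)–(325,187), the red axis (229,56)–(329,58), and the button is at (186,38). The fingertips are at about (279,235).

```bash
cat >> h.py <<'E'
def lf(p,m,yaw):
    d=np.asarray(p)[:2]-np.asarray(m)[:2]; c,s=np.cos(np.radians(yaw)),np.sin(np.radians(yaw)); return np.array([c*d[0]+s*d[1],-s*d[0]+c*d[1]])
E
python3 - <<'E'
from h import *
c=bot.read_camera("wrist"); img=c["img"].astype(int)
R,G,B=img[...,0],img[...,1],img[...,2]
m=(R>150)&(B<80)&(G>110); v,u=np.nonzero(m); k=(v<140)&(v>110)&(u>222)&(u<340); u,v=u[k],v[k]
print("line px",u.min(),u.max(),v.min(),v.max())
f=np.polyfit(u,v,1); a=ray(c,u.max()+.5,np.polyval(f,u.max()),.02);b=ray(c,u.min()-.5,np.polyval(f,u.min()),.02)
yaw=np.degrees(np.arctan2(*(a-b)[1::-1])); mid=(a+b)/2; print("mid",mid,np.linalg.norm(a-b),yaw)
for n,ends in dict(blue=[(325,187),(233,188)],red=[(329.5,58),(229,56)]).items():
    e=[ray(c,*q,.035) for q in ends]; print(n,np.mean(e,0),np.linalg.norm(e[0]-e[1]),[lf(q,mid,yaw) for q in e])
p=ray(c,186,38,.041);print("btn",p,lf(p,mid,yaw))
# grab precise edges
w=(R+G+B>330)
for col in [250,290,315]:
    rows=np.nonzero(((R+G+B)[150:215,col])>200)[0]+150; print(col,rows.min(),rows.max())
print(proj(c,[[.5688,.0483,.1936]]))
E
```

```text
line px 229 332 118 121
mid [0.5859 0.1235 0.02  ] 0.10647150129075329 -14.06448162080237
blue [0.5684 0.0577 0.035 ] 0.09503954871799151 [array([ 0.0465, -0.0672]), array([-0.0486, -0.0689])]
red [0.5978 0.1778 0.035 ] 0.09390627411540013 [array([0.0453, 0.0549]), array([-0.0486,  0.0561])]
btn [0.5193 0.212  0.041 ] [-0.0862  0.0696]
250 169 199
290 168 198
315 168 198
[[282.9197 254.4088]]
```

Emit:
{"op": "step_arm", "data": {
  "rows": [0,0.2,-3,0,0,0,255,0,0.2,-6,0,0,0,255,0,0.2,-9,0,0,0,255,0,0.2,-11.5,0,0,0,255,0,0.2,-13,0,0,0,255,0,0.2,-13.2,0,0,0,255,0,0.2,-13.2,0,0,0,255,0,0.2,-13.2,0,0,0,255]
}}

```text
clock: 3.67
position: [0.5686, 0.0469, 0.0724]
orientation: [[0.003, 0.971, -0.239], [0.0, -0.239, -0.971], [-1.0, 0.003, -0.001]]
wrist_force: [0.1, 0.2, 0.5]
gripper_width: 0.0002
```

```bash
cat > look.py <<'E'
from h import *
import sys
o=bot.observe();print(o["clock"],o["position"],o["wrist_force"],lf(o["position"],(.5857,.1233),-13.9))
c=bot.read_camera("wrist");cv2.imwrite(f"pics/wrist{sys.argv[1]}.png",c["img"][:,:,::-1])
E
python3 look.py 2
```

```text
3.6667 [0.5686 0.0469 0.0724] [0.1007 0.2331 0.4746] [ 0.0018 -0.0783]
```

View pics/wrist2.png

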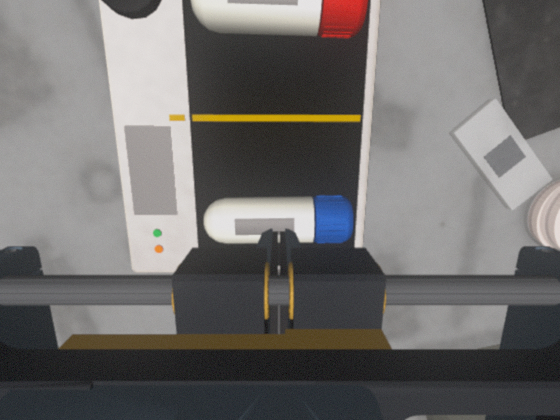

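```bash
python3 - <<'E'
from h import *
c=bot.read_camera("wrist"); img=c["img"].astype(int); S=img.sum(2)
ey=np.array([.240,.971,0]); ex=np.array([.971,-.240,0]); t=bot.observe()["position"]
for a in [-16,0,16]:
  for z in [-8,0,30]: print(a,z,proj(c,[t+ey*a/1e3+[0,0,z/1e3]]))
for col in [230,250,310,335]:
    r=np.nonzero(img[150:260,col].max(1)>75)[0]+150; print(col,r.min(),r.max())
m=np.array([.5857,.1233,.02])
print("line",proj(c,[m-.054*ex,m+.054*ex]))
# tube axis hypothesis: projected silhouettes
o=c["cam_to_world"][:3,3]
for y in [-.06,-.062,-.064,-.066]:
    p=m+ey*y+[0,0,.015]; a=np.linspace(0,2*np.pi,73)
    q=proj(c,[p+.015*(ey*np.cos(k)+np.array([0,0,1])*np.sin(k)) for k in a]); print(y,q[:,1].min(),q[:,1].max())
cv2.imwrite("pics/z2.png",cv2.resize(c["img"][180:280,190:390,::-1],None,fx=4,fy=4,interpolation=cv2.INTER_CUBIC))
E
```

```text
-16 -8 [[278.0107 284.543 ]]
-16 0 [[278.0438 291.2874]]
-16 30 [[278.1986 322.7644]]
0 -8 [[278.0604 258.9942]]
0 0 [[278.0965 264.767 ]]
0 30 [[278.2661 291.8569]]
16 -8 [[278.1124 232.2832]]
16 0 [[278.1518 236.9857]]
16 30 [[278.3375 259.18  ]]
230 197 244
250 197 243
310 196 242
335 195 243
line [[191.4354 118.2461]
 [359.9728 118.6312]]
-0.06 191.564187673508 238.32801195440683
-0.062 194.63436743052955 241.28460195200432
-0.064 197.6894044027719 244.22659946883365
-0.066 200.72575361627096 247.15411227243942
```

View pics/z2.png

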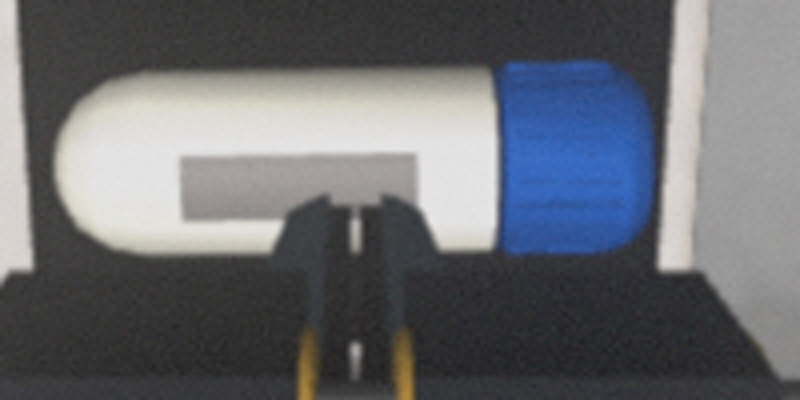

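Emit:
{"op": "step_arm", "data": {
  "rows": [0.1,0.4,-0.4,0,0,0,255,0.1,0.4,-0.7,0,0,0,255,0.1,0.4,-1.0,0,0,0,255,0.1,0.4,-1.0,0,0,0,255,0.1,0.4,-1.0,0,0,0,255]
}}

```text
clock: 4.18
position: [0.5678, 0.0513, 0.0596]
orientation: [[-0.001, 0.971, -0.238], [-0.0, -0.238, -0.971], [-1.0, -0.001, 0.0]]
wrist_force: [0.0, -0.2, 0.1]
gripper_width: 0.0004
```

Emit:
{"op": "step_arm", "data": {
  "rows": [0,0,0,0,0,0,255,0,0,0,0,0,0,255]
}}

```text
clock: 4.35
position: [0.5681, 0.0513, 0.0599]
orientation: [[-0.0, 0.971, -0.238], [-0.0, -0.238, -0.971], [-1.0, -0.0, 0.0]]
wrist_force: [0.4, 0.2, -0.7]
gripper_width: 0.0006
```

Down in 1 mm steps until contact.

Emit:
{"op": "step_arm", "data": {
  "rows": [0,0,-0.1,0,0,0,255,0,0,-0.1,0,0,0,255,0,0,-0.1,0,0,0,255]
}}

```text
clock: 4.6
position: [0.568, 0.0513, 0.0589]
orientation: [[-0.0, 0.971, -0.238], [-0.0, -0.238, -0.971], [-1.0, -0.0, 0.0]]
wrist_force: [0.8, 0.3, -0.0]
gripper_width: 0.0008
```

Emit:
{"op": "step_arm", "data": {
  "rows": [0,0,-0.1,0,0,0,255,0,0,-0.1,0,0,0,255,0,0,-0.1,0,0,0,255]
}}

```text
clock: 4.85
position: [0.5682, 0.0513, 0.0581]
orientation: [[0.0, 0.971, -0.238], [0.0, -0.238, -0.971], [-1.0, 0.0, -0.0]]
wrist_force: [-1.2, 0.6, 3.4]
gripper_width: 0.0006
```

Emit:
{"op": "step_arm", "data": {
  "rows": [0,0,-0.04,0,0,0,255,0.05,0.2,-0.05,0,0,0,255,0.12,0.5,-0.05,0,0,0,255,0.22,0.9,-0.05,0,0,0,255,0.33,1.35,-0.05,0,0,0,255,0.44,1.8,-0.05,0,0,0,255,0.56,2.25,-0.05,0,0,0,255,0.67,2.7,-0.05,0,0,0,255,0.78,3.15,-0.05,0,0,0,255,0.88,3.55,-0.05,0,0,0,255,0.94,3.8,-0.05,0,0,0,255,0.94,3.8,-0.05,0,0,0,255]
}}

```text
clock: 5.85
position: [0.5772, 0.0899, 0.0579]
orientation: [[-0.001, 0.971, -0.238], [0.0, -0.238, -0.971], [-1.0, -0.001, 0.0]]
wrist_force: [-7.1, 2.1, 15.1]
gripper_width: 0.0006
```

```bash
python3 look.py 3
```

```text
5.85 [0.5772 0.0899 0.0579] [-7.0543  2.1059 15.1278] [-0.0002 -0.0345]
```

View pics/wrist3.png

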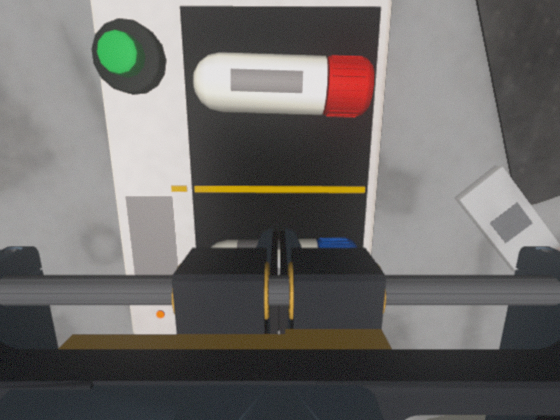

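Emit:
{"op": "step_arm", "data": {
  "rows": [0,0,0.3,0,0,0,255,0,0,1,0,0,0,255,-0.3,-1,1.5,0,0,0,255,-0.7,-2.6,1.5,0,0,0,255,-0.7,-2.6,1.5,0,0,0,255,-0.7,-2.6,1.5,0,0,0,255]
}}

```text
clock: 6.4
position: [0.5704, 0.0625, 0.0728]
orientation: [[0.0, 0.971, -0.239], [0.0, -0.239, -0.971], [-1.0, 0.0, -0.0]]
wrist_force: [-1.2, -0.7, 0.4]
gripper_width: 0.0004
```

```bash
cat >> look.py <<'E'
img=c["img"].astype(int)
m=np.array([.5857,.1233,.02]);ey=np.array([.240,.971,0]); ex=np.array([.971,-.240,0]);a=np.linspace(0,2*np.pi,73)
ys=np.linspace(-.08,.03,111)
for x in [-.025,-.015,.015,.03]:
    rr=[]
    for y in ys:
        q=proj(c,[m+ex*x+ey*y+[0,0,.015]+.015*(ey*np.cos(k)+np.array([0,0,1])*np.sin(k)) for k in a]);rr.append((q[:,1].min(),q[:,1].max(),q[:,0].mean()))
    rr=np.array(rr); col=int(np.median(rr[:,2]))
    lo,hi=(int(rr[:,0].min()),int(rr[:,1].max()))
    # exclude yellow line & black mat
    I=img[:,col]; ok=(I.max(1)>75)&~((I[:,0]>100)&(I[:,2]<90))
    r=np.nonzero(ok[max(lo,0):min(hi,300)])[0]+max(lo,0)
    if len(r): print("x",x,"col",col,"rows",r.min(),r.max(),"y(from top edge)",np.interp(-r.min(),-rr[::1,0],ys) if 0 else np.interp(r.min(),rr[::-1,0],ys[::-1]), "bot",np.interp(r.max()+1,rr[::-1,1],ys[::-1]))
E
python3 look.py 4
```

```text
6.4 [0.5704 0.0625 0.0728] [-1.2204 -0.6528  0.3749] [-0.0003 -0.0627]
x -0.025 col 239 rows 63 237 y(from top edge) 0.03 bot -0.044530385069542426
x -0.015 col 255 rows 63 237 y(from top edge) 0.03 bot -0.04451968555370352
x 0.015 col 302 rows 63 236 y(from top edge) 0.03 bot -0.04381169227284036
x 0.03 col 326 rows 188 237 y(from top edge) -0.04229979547746642 bot -0.04447153421541783
```

View pics/wrist4.png

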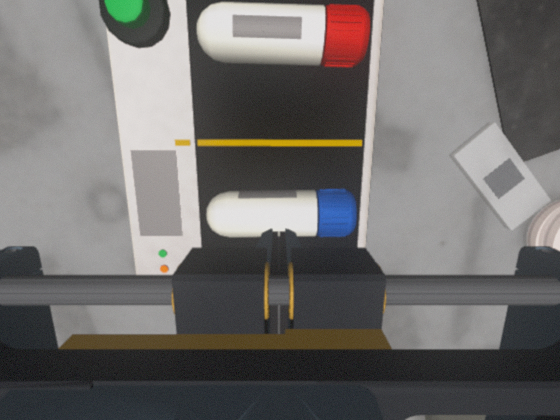

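Emit:
{"op": "step_arm", "data": {
  "rows": [0.17,0.68,0,0,0,0,255,0.17,0.68,-0.7,0,0,0,255,0.17,0.68,-1.2,0,0,0,255,0.17,0.68,-1.4,0,0,0,255,0.17,0.68,-1.45,0,0,0,255,0.17,0.68,-1.45,0,0,0,255,0.17,0.68,-1.45,0,0,0,255]
}}

```text
clock: 7.03
position: [0.5719, 0.0704, 0.0579]
orientation: [[-0.001, 0.971, -0.238], [0.0, -0.238, -0.971], [-1.0, -0.001, 0.0]]
wrist_force: [-4.9, 2.4, 12.6]
gripper_width: 0.0007
```

Emit:
{"op": "step_arm", "data": {
  "rows": [0,0,0.03,0,0,0,255,0.05,0.2,0.03,0,0,0,255,0.12,0.5,0.03,0,0,0,255,0.22,0.9,0.03,0,0,0,255,0.33,1.35,0.03,0,0,0,255,0.44,1.8,0.03,0,0,0,255,0.56,2.25,0.03,0,0,0,255,0.67,2.7,0.03,0,0,0,255,0.78,3.15,0.03,0,0,0,255,0.9,3.65,0.03,0,0,0,255,1.02,4.15,0.03,0,0,0,255,1.02,4.15,0.03,0,0,0,255]
}}

```text
clock: 8.03
position: [0.5818, 0.1125, 0.058]
orientation: [[-0.002, 0.971, -0.237], [0.0, -0.237, -0.971], [-1.0, -0.002, 0.0]]
wrist_force: [-6.2, 1.7, 10.8]
gripper_width: 0.0005
```

Emit:
{"op": "step_arm", "data": {
  "rows": [0,0,0.3,0,0,0,255,0,0,1,0,0,0,255,-0.3,-1,1.5,0,0,0,255,-0.7,-2.6,1.5,0,0,0,255,-0.7,-2.6,1.5,0,0,0,255,-0.7,-2.6,1.5,0,0,0,255]
}}

```text
clock: 8.53
position: [0.5753, 0.0848, 0.0736]
orientation: [[0.0, 0.971, -0.239], [0.0, -0.239, -0.971], [-1.0, 0.0, -0.0]]
wrist_force: [0.3, 0.3, -0.3]
gripper_width: 0.0007
```

```bash
python3 look.py 5
```

```text
8.5333 [0.5753 0.0848 0.0736] [ 0.267   0.2966 -0.34  ] [-0.0009 -0.0399]
x -0.025 col 241 rows 173 239 y(from top edge) -0.010069994475114441 bot -0.02335884185143788
x -0.015 col 256 rows 173 239 y(from top edge) -0.010057611201153758 bot -0.0233479625737191
x 0.015 col 302 rows 105 238 y(from top edge) 0.03 bot -0.02263461722208769
x 0.03 col 326 rows 108 238 y(from top edge) 0.028833839819921835 bot -0.022618274002190665
```

View pics/wrist5.png

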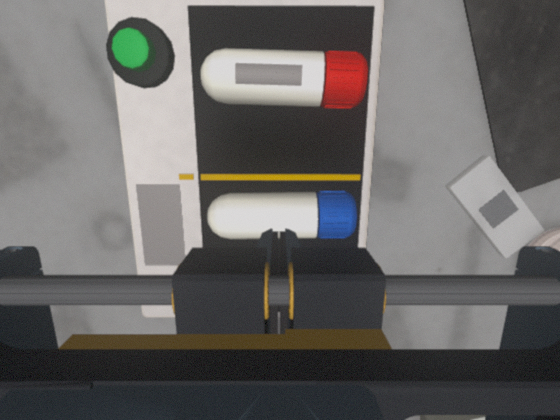

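Emit:
{"op": "step_arm", "data": {
  "rows": [0.15,0.6,0,0,0,0,255,0.15,0.6,-0.7,0,0,0,255,0.15,0.6,-1.2,0,0,0,255,0.15,0.6,-1.4,0,0,0,255,0.15,0.6,-1.48,0,0,0,255,0.15,0.6,-1.5,0,0,0,255,0.15,0.6,-1.5,0,0,0,255]
}}

```text
clock: 9.17
position: [0.5764, 0.0918, 0.0581]
orientation: [[-0.001, 0.971, -0.238], [0.0, -0.238, -0.971], [-1.0, -0.001, 0.0]]
wrist_force: [-4.4, 1.7, 7.2]
gripper_width: 0.0006
```

Emit:
{"op": "step_arm", "data": {
  "rows": [0.05,0.2,0,0,0,0,255,0.12,0.5,0,0,0,0,255,0.22,0.9,0,0,0,0,255,0.33,1.35,0,0,0,0,255,0.44,1.8,0,0,0,0,255,0.56,2.25,0,0,0,0,255,0.67,2.7,0,0,0,0,255,0.78,3.15,0,0,0,0,255,0.9,3.65,0,0,0,0,255,1.02,4.1,0,0,0,0,255,1.08,4.35,0,0,0,0,255,1.08,4.35,0,0,0,0,255]
}}

```text
clock: 10.17
position: [0.5871, 0.1357, 0.058]
orientation: [[-0.002, 0.971, -0.238], [0.0, -0.238, -0.971], [-1.0, -0.002, 0.0]]
wrist_force: [-6.7, 1.1, 8.7]
gripper_width: 0.0005
```

Emit:
{"op": "step_arm", "data": {
  "rows": [0,0,0.2,0,0,0,255,0,0,0.8,0,0,0,255,0,0,1.5,0,0,0,255,-0.4,-1.6,1.5,0,0,0,255,-0.9,-3.6,1.5,0,0,0,255,-0.9,-3.6,1.5,0,0,0,255,-0.9,-3.6,1.5,0,0,0,255]
}}

```text
clock: 10.75
position: [0.5788, 0.0985, 0.0738]
orientation: [[0.0, 0.971, -0.239], [0.0, -0.239, -0.971], [-1.0, 0.0, -0.0]]
wrist_force: [0.7, -0.0, -0.7]
gripper_width: 0.0007
```

```bash
python3 look.py 6
```

```text
10.75 [0.5788 0.0985 0.0738] [ 0.7213 -0.0414 -0.698 ] [-0.0008 -0.0257]
x -0.025 col 241 rows 180 226 y(from top edge) -0.00031561605428020897 bot -0.00040539117714576795
x -0.015 col 256 rows 180 226 y(from top edge) -0.00030394005513063405 bot -0.0003950717208844148
x 0.015 col 302 rows 130 226 y(from top edge) 0.03 bot -0.00036411177255023355
x 0.03 col 325 rows 178 226 y(from top edge) 0.0010319599978025331 bot -0.00034860079563406586
```

View pics/wrist6.png

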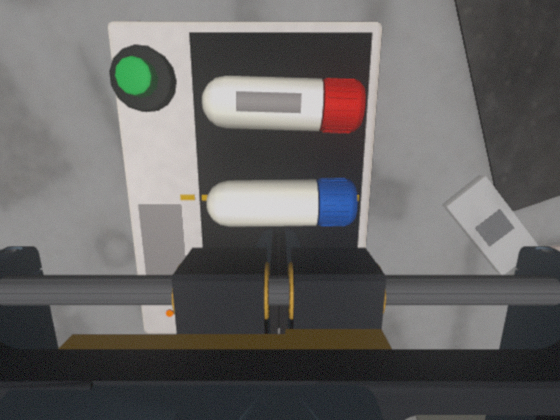

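Emit:
{"op": "step_arm", "data": {
  "rows": [0,0,2,0,0,0,255,0,0,4,0,0,0,255,-1.2,2.5,4,0,0,0,255,-2.7,5.5,4,0,0,0,255,-4.2,8.5,4,0,0,0,255,-5.7,11.7,4,0,0,0,255,-5.7,11.7,2,0,0,0,255,-5.7,11.7,0.5,0,0,0,255,-5.7,11.7,0.5,0,0,0,255,-5.7,11.7,0.5,0,0,0,255]
}}

```text
clock: 11.63
position: [0.5214, 0.2165, 0.0781]
orientation: [[-0.001, 0.971, -0.237], [-0.0, -0.237, -0.971], [-1.0, -0.001, 0.001]]
wrist_force: [-0.3, 0.2, -0.2]
gripper_width: 0.0007
```

```bash
python3 look.py 7; python3 - <<'E'
from h import *
c=bot.read_camera("wrist"); g=c["img"].astype(int); m=(g[...,1]>g[...,0]+50)&(g[...,1]>g[...,2]+30); v,u=np.nonzero(m); print(u.min(),u.max(),v.min(),v.max())
p=np.array([.5221,.2163,.041]);ey=np.array([.240,.971,0]); ex=np.array([.971,-.240,0])
print(proj(c,[p+ey*.011,p-ex*.011,p+ex*.011]))
E
```

```text
11.6333 [0.5214 0.2165 0.0781] [-0.3397  0.1726 -0.1561] [-0.0848  0.075 ]
x 0.015 col 410 rows 279 299 y(from top edge) 0.0288416941313896 bot 0.03
x 0.03 col 430 rows 279 299 y(from top edge) 0.028894092659372643 bot 0.03
271 287 225 254
[[278.7528 225.5341]
 [262.0056 241.4653]
 [295.3967 241.5471]]
```

View pics/wrist7.png

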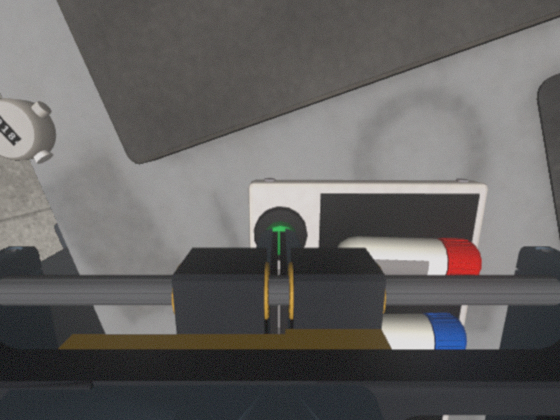

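Emit:
{"op": "step_arm", "data": {
  "rows": [0,0,-1.5,0,0,0,255,0,0,-2.5,0,0,0,255,0,0,-3.0,0,0,0,255,0,0,-3.3,0,0,0,255,0,0,-3.5,0,0,0,255,0,0,-3.6,0,0,0,255,0,0,-3.6,0,0,0,255,0,0,-3.6,0,0,0,255,0,0,-3.6,0,0,0,255]
}}

```text
clock: 12.48
position: [0.5218, 0.2159, 0.0431]
orientation: [[-0.0, 0.971, -0.238], [-0.0, -0.238, -0.971], [-1.0, -0.0, 0.0]]
wrist_force: [-5.1, -4.2, 13.9]
gripper_width: 0.0006
```

Emit:
{"op": "step_arm", "data": {
  "rows": [0,0,0,0,0,0,255,0,0,0,0,0,0,255,0,0,1,0,0,0,255,0,0,3,0,0,0,255,0,0,6,0,0,0,255,0,0,10,0,0,0,255,0,0,13,0,0,0,255,0,0,15,0,0,0,255,-1,-4,15,0,0,0,255,-2,-8,15,0,0,0,255,-2,-8,15,0,0,0,255,-2,-8,15,0,0,0,255]
}}

```text
clock: 13.48
position: [0.5014, 0.1348, 0.193]
orientation: [[0.001, 0.971, -0.24], [0.0, -0.24, -0.971], [-1.0, 0.001, -0.0]]
wrist_force: [-0.2, -0.3, 0.1]
gripper_width: 0.0004
```

```bash
python3 look.py 8; python3 - <<'E'
from h import *
c=bot.read_camera("top"); cv2.imwrite("pics/top8.png",cv2.resize(c["img"][140:260,200:360,::-1],None,fx=5,fy=5))
E
```

```text
13.4833 [0.5014 0.1348 0.193 ] [-0.1608 -0.3138  0.1392] [-0.0846 -0.0091]
x -0.025 col 335 rows 178 207 y(from top edge) -0.000445136888191761 bot -0.0008108098993952253
x -0.015 col 345 rows 177 207 y(from top edge) 0.0005706877740967096 bot -0.0008115571768838189
x 0.015 col 374 rows 147 207 y(from top edge) 0.03 bot -0.000813799004260833
x 0.03 col 389 rows 147 207 y(from top edge) 0.03 bot -0.0008149199150874678
```

View pics/wrist8.png

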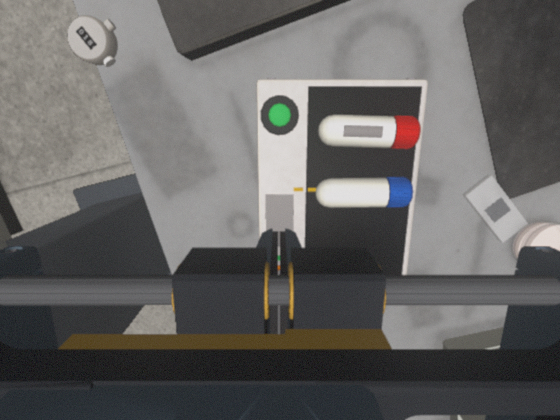

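The tube lies on the line at about (364,193), both ends within 1 mm sideways. The button is up again and the arm is clear, so I'm handing in.

```bash
python3 -c "
from workcell import bot
print(bot.job_done())"
```

```text
the job is handed in; nothing more can be done
None
```

I rolled the blue-capped tube onto the yellow line with closed fingertips, pressed the green button fully down, moved clear and handed the job in at about 13.5 s. `job_done()` gives no verdict, so these are my own measurements.

- **Rolling:** Three strokes took the tube about 63 mm, with the index stripe turning out of sight. The highest wrist force I read was about 15 N, against the 40 N limit. That reading is from the end of each move, so a brief higher peak would not show.
- **Tube on the line:** In the wrist camera, after the last stroke and again after the press, the tube's axis was within about 1 mm of the line sideways. It lay parallel to the line, about 4 mm from the middle along it. A few of the edge readings were spoiled by the red tube showing in the same columns, so I relied on the clean edge.
- **Button:** The fingertip went down to about 35 mm above the table with about 14 N on the wrist, which matches full travel. Afterwards the button looked released.
- **Everything else:** The red tube looked where it started, but I did not measure it again at the end. I did not check the bystanders one by one; the arm read no contact force whenever it was away from the tube and button.

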